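Set and lock the bottle gauge

ROBOT

A 6-joint arm with a two-finger parallel gripper is mounted at the origin on the work surface. World frame = base frame: x ahead of the robot, y to its left, z up, the work surface at z = 0. Lengths are in m, angles in rad, forces in N, time in s.
With the tool pointing down it reaches from about 0.35 to 0.775 m from the base axis. Payload 7.3 kg.
Tool frame: the origin (TCP) lies midway between the tips of the shut fingers; the grasp point (between the pads) lies 19 mm behind it (tcp_to_grasp is the distance from the TCP to the grasp point, in m); z points along the fingers, y is the line along which they close (so a half turn about z gives the same grasp; the last joint's range is limited). The gripper opens to 92 mm and grips with 3 to 60 N. Pads are 19 mm wide; open, the fingers measure 130 mm over their backs; the gripper's body (75 mm by 190 mm) begins 47 mm behind the grasp point.
Start: joints at [-1.452, 0.342, 1.524, -0, 1.275, -0.146], TCP at [0.137, -0.507, 0.227] pointing down, gripper open.
Joint ranges: [-2.53, 2.53], [-0.77, 2.02], [0.04, 2.7], [-1, 4.14], [0.28, 2.66], [-3.11, 3.11]. Speed limits (rad/s): [2.57, 2.57, 3.14, 3.14, 3.14, 3.14].

INTERFACE

Orientations are given as [roll, pitch, yaw] about the fixed x, y, z axes, in that order (R = Rz(yaw) Ry(pitch) Rx(roll)).
In Python, from cell import observe, read_camera, calibration, hand_in, tcp_to_grasp gives the robot as it stands.
- The arm moves only by the tool send_rows, never from a script. Its argument "targets" is a list of rows, each a list of 5 numbers: the opening, from 0 (shut) to 1 (fully open), then the shift along the world's x, y, z in m, then the turn about the world's z in rad. A call has 1 to 5 rows; each row shifts and turns the commanded pose from where the row before left it; what a row does not reach is not made up. A row lasts 1/10 s, in which the tool goes at most 50 mm and 8.59 degrees, less where a joint would pass 70% of its speed; a pose out of reach is approached as far as the arm can. A call is refused whole if a number of a shift passes 0.05 or a number of a turn 0.15, either way. A call with a gripper value outside its range is refused whole. The fingers move at their own pace and stop on an object; "grip_force" is the grip in N (left out, the last holds). Time passes only in rows, so rows that do not move let the fingers close. It gives the time, the measured TCP pose, the force, the opening and the grip force at its end, in the units of the state.
- observe(): the state, without advancing time (a new reading comes with each control period).
- read_camera(name): name is "side" or "top" or "wrist"; returns (picture, depth): 480x640x3 uint8, red, green, blue; 480x640 float32, m along the optical axis (not along the pixel's ray), 0 where there is no reading.
- calibration(name): a dict with "intrinsics" (3x3 intrinsics, pixels), "k1" (the pictures are not rectified: a ray, as slopes to the right and down, at radius r is drawn at 1 + k1 r^2 times it, then the intrinsics apply), "world_to_cam" (4x4, takes a point from world to camera coordinates); the wrist camera has in their place "hand_eye" (4x4, takes a point from camera to tool coordinates, whose origin is the TCP and whose axes are the flange's). Camera axes: x right, y up, looking along -z (the intrinsics and any distortion apply to the point x, -y, -z); pixel columns grow to the right and rows downward; lengths in m; the calibration is good to about 2 mm. A picture is of the moment at which its call begins: read the wrist's pose just before it. calibration takes no time and is no camera call.
- hand_in(): hands the job in; it is judged then, once.
The state is a dict: "time": time; "qpos": joint angles; "qvel": joint speeds; "joint_efforts": joint torques, N m; "tool_pos": TCP position; "tool_rot": TCP orientation; "contact_force": force on the tool from outside, world axes, zero at the start; "torque": the same for the moment, N m; "opening": finger opening in m; "grip_force": force on a finger pad.
Only numpy, scipy, OpenCV 4.12 (cv2) and the standard library are available. Lean on these libraries where they do the work, as an engineer would, in place of code of your own. Each camera call takes 0.05 s, during which the arm holds its last target. There are 200 camera calls.

TASK

Set the bottle gauge for the blue bottles: turn the black knob a little at a time until the red pointer lines up with the middle of the blue mark (not the yellow one). Then turn the orange lock ring counterclockwise until its white index line points at the red locked mark, leaving the pointer on the blue mark. Move the fence only by its knob, do not push it directly, and leave the other things on the table where they are.

Things in the scene. Friction and masses are not known exactly. Their poses are not given: they have to be found in the camera images.
- gauge: Bottle gauge, fixed: dark steel base plate 140 (x) x 380 (y) x 24 mm high. Origin: centre of its underside; y along its length, z up. On it: black knob at local (0, +145 mm), orange lock ring at (0, -145 mm); between them a fixed aluminium jaw (y = -78 mm, top 86 mm high) and the sliding aluminium fence (near y = 0, travels 45 mm each way along y) with the red pointer on its +x side.
- pointer_tip (a point): End of the red pointer, 5 mm wide, reaching from the fence towards the gauge's +x edge, 32 mm above the table. Moves with the fence along the gauge's y.
- blue_mark: Blue mark, a fixed raised bar 22 (x) x 12 (y) x 8 mm on the white scale strip just beyond the pointer's tip. Origin: centre of its underside; axes parallel to the gauge's. The pointer is set when its tip is level with the mark's middle along y.
- yellow_mark: Yellow mark, like the blue one, for another bottle: not to be used. The two marks lie to either side of the starting pointer; which is which varies.
- knob (a joint): Knob angle, rad, counterclockwise from above positive, 0 at mid travel, stops at +-2.3. Rack and pinion: pointer's local y on the gauge = -0.020 m x this value, so clockwise moves fence and pointer towards the knob, counterclockwise towards the lock ring.
- knob_grip (a point): Grip point of the black knob, on its axis, 76 mm above the table; x axis along the grip bar. The bar is 60 long, 18 wide, 34 high (54 to 88 mm above the table), on a disc 64 mm across whose top is 54 mm above the table. A white line on the bar's top shows its +x half.
- lock_ring (a joint): Lock ring angle, rad, counterclockwise from above positive: from 0 to 0.2 at the start (unlocked, near the white mark), 1.2 at the red locked mark, stop at 1.3.
- lock_grip (a point): Grip point of the orange lock ring, on its axis, 70 mm above the table; x axis along its grip bar, towards the white index. The bar is 60 long, 18 wide, 36 high (46 to 82 mm above the table), on a disc 74 mm across, top 46 mm high. The index points 0.6 rad clockwise of the gauge's x axis at joint 0, and 0.6 rad counterclockwise of it when locked.
- bottle_a: Standing blue bottle with white twist cap, 68 mm across, 200 high, a bystander. Origin: centre of its base.
- bottle_b: The other standing blue bottle, same size, a bystander. Origin: centre of its base.
- vase: Terracotta vase, about 104 mm across, 170 high, a bystander. Origin: centre of its base.
- dustpan: Steel dustpan, pan 190 x 220 mm, 50 high, wooden handle to its -x side, a bystander. Origin: centre of the pan's underside.
- mug: Blue ceramic mug, 80 mm across, 90 high, a bystander. Origin: centre of its base.
- fence: The sliding aluminium fence that carries the red pointer: block 60 x 34 mm and an upright plate 70 (x) x 8 mm, top 86 mm above the table. Origin: on the gauge's underside level, at the pointer's place along the gauge's y; axes parallel to the gauge's.

How it is judged:
On the way, in this order (a step that is already met when the one before it is completed fails the run):
1. the pointer is on the blue mark while the ring is still unlocked (y of pointer_tip in the frame of blue_mark between -0.005 and 0.005 m and value of joint lock_ring below 0.5 rad), for 0.2 s.
2. the lock ring is turned to its locked mark (value of joint lock_ring above 1.05 rad), for 0.2 s.
At the end, for the whole second after the job is handed in: The pointer's tip is within 5 mm of the blue mark's middle along the gauge, the lock ring is within 0.15 rad of its locked mark (joint above 1.05 rad, stop at 1.3), and knob and ring are at rest (y of pointer_tip in the frame of blue_mark between -0.005 and 0.005 m and value of joint lock_ring above 1.05 rad and velocity of joint knob between -0.05 and 0.05 rad/s and velocity of joint lock_ring between -0.05 and 0.05 rad/s); the robot touches nothing.
It fails at once if the robot pushes the fence or its pointer directly (over 2 N) (contact force between any of the fingers, the arm and fence above 2 N).
It fails at once if a bottle, the vase, the dustpan or the mug is moved more than 20 mm (distance of any of bottle_a, bottle_b, vase, dustpan, mug from where it was at the start of the episode above 0.02 m).
It also fails if it takes over 54 s, if anything falls off the work surface, if the arm or the gripper's body presses on something with over 40 N, if the wrist force passes 120 N, or if a joint passes its speed limit or range.

## Working session

There is one attempt and no reset: what is moved stays moved. The work goes in short steps, Python scripts to look and compute and a tool call to move; the robot and the scene stay as the last step left them, time stands still between calls to the robot, and variables do not carry over. Pictures are saved under pics/ and viewed, at most 10 in all, crops included, and the job is handed in when it is done.

Besides the shell and the picture viewer there is one more tool, called after "Call:" as name(argument=value, ...) on one line, values as JSON. send_rows: Moves the arm, as the interface text tells. Its arguments: {"type":"object","properties":{"targets":{"type":"array","items":{"type":"array","items":{"type":"number"}}},"grip_force":{"type":"number"}},"required":["targets"]}

```bash
mkdir -p pics; cat > h.py <<'E'
import numpy as np, cv2
from cell import observe, read_camera, calibration, hand_in, tcp_to_grasp
from scipy.spatial.transform import Rotation as R
def cam(name):
    c=calibration(name); K=np.array(c["intrinsics"]); 
    if "world_to_cam" in c: T=np.linalg.inv(np.array(c["world_to_cam"]))
    else:
        s=observe(); W=np.eye(4); W[:3,:3]=R.from_euler("xyz",s["tool_rot"]).as_matrix(); W[:3,3]=s["tool_pos"]; T=W@np.array(c["hand_eye"])
    return K,float(c["k1"]),T
def shot(name):
    C=cam(name); p,d=read_camera(name); return p,d,C
def ray(C,uv):
    K,k1,T=C; uv=np.atleast_2d(np.float64(uv))
    q=cv2.undistortPoints(uv[:,None],K,np.array([k1,0,0,0,0.]))[:,0]
    d=np.c_[q[:,0],-q[:,1],-np.ones(len(q))]@T[:3,:3].T
    return T[:3,3],d
def plane(C,uv,z):
    o,d=ray(C,uv); return o+d*((z-o[2])/d[:,2])[:,None]
E
python3 - <<'E'
from h import *
s=observe(); print({k:np.round(v,3) for k,v in s.items()}, tcp_to_grasp)
for n in ("top","side"):
    p,d,C=shot(n); cv2.imwrite(f"pics/{n}0.png",p[:,:,::-1]); np.savez(f"{n}0.npz",p=p,d=d); print(n,C[2][:3,3].round(3))
E
```

```text
{'time': np.float64(0.0), 'qpos': array([-1.452,  0.343,  1.525,  0.   ,  1.275, -0.146]), 'qvel': array([-0.   ,  0.001,  0.001, -0.001,  0.   ,  0.001]), 'joint_efforts': array([ -0.   , -43.124, -24.422,   0.072,   0.056,  -0.   ]), 'tool_pos': array([ 0.137, -0.506,  0.226]), 'tool_rot': array([-3.14 , -0.   ,  0.265]), 'contact_force': array([-0.853, -0.036, -0.195]), 'torque': array([-0.049, -0.022,  0.014]), 'grip_force': np.float64(0.0), 'opening': np.float64(0.092)} 0.0188
top [ 0.464 -0.076  1.443]
side [-0.368 -0.905  1.169]
```

View pics/top0.png

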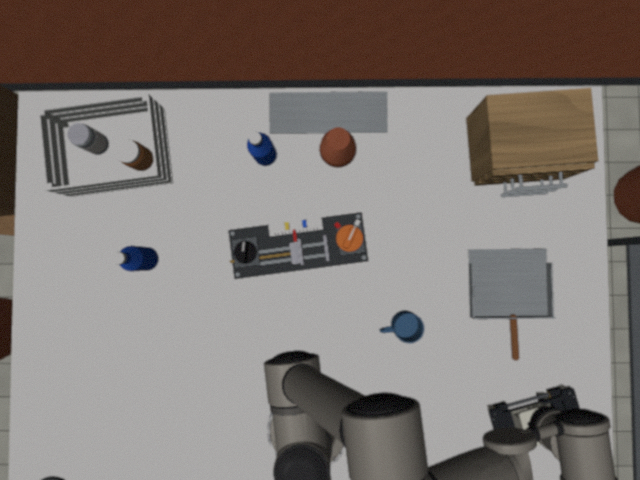

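View pics/side0.png

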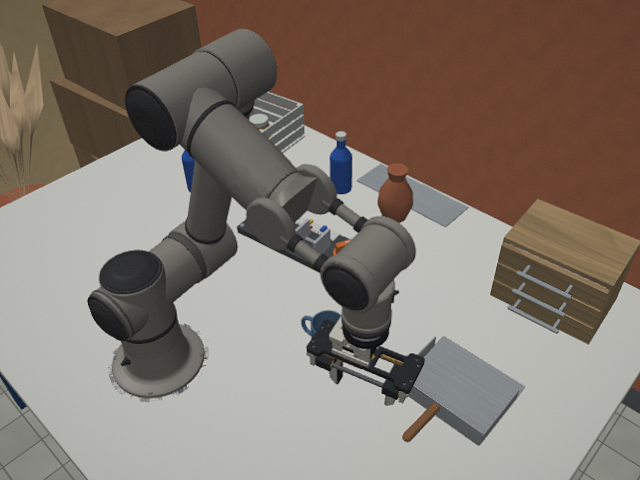

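The top view (image up = +x, left = +y) shows the gauge near (298,245), with the knob at (244,251), the ring at (350,237), the pointer at (295,236), blue at (305,223) and yellow at (287,226). The bottles and vase stand beyond it and the mug is at (407,325). The side view shows the gauge partly hidden by the arm. Next I'll measure the colours.

```bash
python3 - <<'E'
from h import *
f=np.load("top0.npz"); p=f["p"]; C=cam("top"); d=f["d"]
hsv=cv2.cvtColor(p,cv2.COLOR_RGB2HSV)
def m(lo,hi,box=(215,205,380,285)):
    a=cv2.inRange(hsv,lo,hi); b=np.zeros_like(a); x0,y0,x1,y1=box; b[y0:y1,x0:x1]=a[y0:y1,x0:x1]; return b
def show(n,mask,z):
    k,l,st,ce=cv2.connectedComponentsWithStats(mask)
    for i in range(1,k):
        if st[i,4]>=4: print(n,st[i,4],ce[i].round(1),plane(C,ce[i],z)[0].round(4))
show("blue",m((105,130,60),(125,255,255)),.03)
show("yellow",m((22,120,90),(34,255,255)),.03)
show("orange",m((6,180,120),(18,255,255)),.05)
show("red",m((0,170,90),(4,255,255)),.03); show("red2",m((174,170,90),(180,255,255)),.03)
dark=m((0,0,0),(180,255,75)); dark=cv2.morphologyEx(dark,cv2.MORPH_CLOSE,np.ones((15,15)))
c=max(cv2.findContours(dark,0,1)[0],key=cv2.contourArea); r=cv2.minAreaRect(c); b=cv2.boxPoints(r); print(b.round(1)); w=plane(C,b,.024); print(w.round(4),w.mean(0).round(4))
for n,uv,z in (("bottleA",(262,155),.1),("mug",(407,325),.09),("handle",(386,330),.05),("vase",(338,147),.1),("bottleb",(142,258),.1)): print(n,plane(C,uv,z)[0].round(3))
cr=cv2.resize(p[200:290,215:380],None,fx=4.8,fy=4.8,interpolation=cv2.INTER_CUBIC); cv2.imwrite("pics/crop0.png",cr[:,:,::-1])
E
```

```text
blue 17 [304.1 223.4] [0.5759 0.0075 0.03  ]
yellow 12 [286.5 225.5] [0.5701 0.0566 0.03  ]
orange 288 [349.  238.7] [ 0.5316 -0.1172  0.05  ]
red 16 [337.1 224.9] [ 0.5713 -0.0847  0.03  ]
red 11 [294.5 236.7] [0.5386 0.0344 0.03  ]
[[228.4 230.1]
 [360.6 212.5]
 [367.  260.2]
 [234.8 277.7]]
[[ 0.5584  0.2207  0.024 ]
 [ 0.6061 -0.151   0.024 ]
 [ 0.4724 -0.1678  0.024 ]
 [ 0.4246  0.2021  0.024 ]] [0.5154 0.026  0.024 ]
bottleA [0.755 0.116 0.1  ]
mug [ 0.301 -0.268  0.09 ]
handle [ 0.282 -0.217  0.05 ]
vase [ 0.775 -0.088  0.1  ]
bottleb [0.48  0.436 0.1  ]
```

View pics/crop0.png

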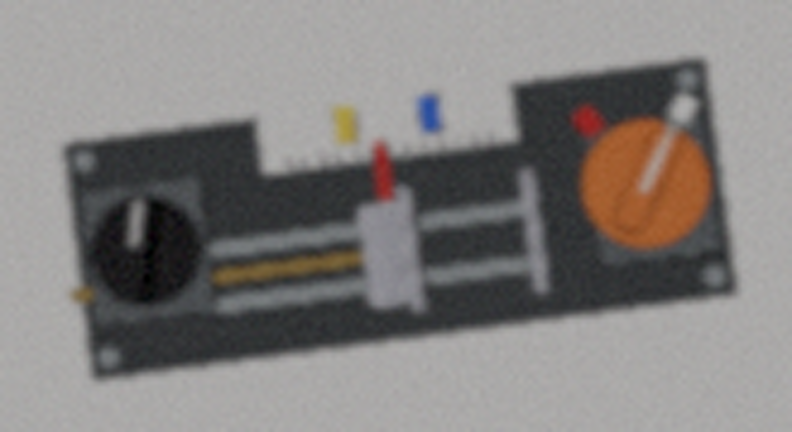

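The crop shows the plate's corners, the pointer (382,145), blue (429,114), the knob's white line from (138,200) to (133,247) and the ring's index at (683,105). Blue lies on the ring side, so the knob has to turn counterclockwise.

```bash
python3 - <<'E'
from h import *
C=cam("top"); g=lambda uv:np.array(uv)/4.8+[214.6,199.6]
w=plane(C,g([(66,146),(703,60),(736,292),(97,377)]),.024)[:,:2]; c=w.mean(0)
yv=(w[0]-w[1]+w[3]-w[2]); yv/=np.linalg.norm(yv); xv=np.array([yv[1],-yv[0]])
print("c",c,"yaw",np.arctan2(xv[1],xv[0]),"len",np.linalg.norm(w[0]-w[1]),np.linalg.norm(w[1]-w[2]))
print("knob",c+.145*yv,"ring",c-.145*yv)
def loc(uv,z): q=plane(C,g(uv),z)[0,:2]-c; return np.array([q@xv,q@yv]).round(4)
for n,uv,z in (("ptr",(381,148),.032),("blue",(429,114),.034),("yel",(345,125),.034),("k0",(133,247),.088),("k1",(138,200),.088),("r0",(643,190),.082),("r1",(672,125),.082),("ridx",(683,105),.05)): print(n,loc(uv,z))
print(observe()["time"])
E
```

```text
c [0.5152927  0.02505157] yaw 0.1296249444860759 len 0.3763910869937597 0.13675198357976828
knob [0.49654967 0.16883508] ring [ 0.53403572 -0.11873195]
ptr [0.0418 0.0051]
blue [ 0.0575 -0.0252]
yel [0.0577 0.024 ]
k0 [0.0012 0.1457]
k1 [0.0269 0.1397]
r0 [-0.0048 -0.1407]
r1 [ 0.0291 -0.1617]
ridx [ 0.0418 -0.1711]
0.1
```

Call:
send_rows(targets=[[0.5,0.04,0.03,0,0],[0.5,0.04,0.03,0,0],[0.5,0.04,0.03,0,-0.1],[0.5,0.04,0.03,0,-0.1],[0.5,0.04,0.03,0,-0.1]])

```text
time: 0.6
tool_pos: [0.3386, -0.3552, 0.2265]
tool_rot: [-3.141, 0.0, -0.04]
contact_force: [-0.0, -1.1, 0.0]
opening: 0.0566
grip_force: 0.0
```

Call:
send_rows(targets=[[0.5,0.03,0.04,0,-0.085],[0.5,0.03,0.04,0,0],[0.5,0.03,0.04,0,0],[0.5,0.03,0.04,0,0],[0.5,0.03,0.04,0,0]])

```text
time: 1.1
tool_pos: [0.4882, -0.1548, 0.2265]
tool_rot: [3.142, 0.0, -0.12]
contact_force: [0.3, -1.2, -0.2]
opening: 0.0459
grip_force: 0.0
```

Call:
send_rows(targets=[[0.5,0,0.048,0,0],[0.5,0,0.048,0,0],[0.5,0,0.048,0,0],[0.5,0,0.048,0,0],[0.5,0,0.048,0,0]])

```text
time: 1.6
tool_pos: [0.4869, 0.0852, 0.2265]
tool_rot: [3.141, 0.0, -0.12]
contact_force: [0.7, -0.5, -0.3]
opening: 0.0457
grip_force: 0.0
```

Call:
send_rows(targets=[[0.5,0.005,0.044,0,0],[0.5,0.005,0.04,0,0],[0.5,0,0,0,0]])

```text
time: 1.9
tool_pos: [0.4971, 0.1715, 0.2262]
tool_rot: [-3.14, 0.001, -0.115]
contact_force: [-0.4, 0.6, -0.2]
opening: 0.0459
grip_force: 0.0
```

```bash
python3 - <<'E'
from h import *
p,d,C=shot("wrist"); np.savez("w1.npz",p=p,d=d); cv2.imwrite("pics/w1.png",p[:,:,::-1]); s=observe(); print(s["tool_pos"],s["tool_rot"],C[2].round(3))
def pr(P):
    K,k1,T=C; q=np.linalg.inv(T)@np.r_[P,1]; a=np.array([q[0],-q[1]])/-q[2]; a*=1+k1*(a@a); return (K[:2,:2]@a+K[:2,2]).round(0)
print("knob",pr([.4965,.169,.088]))
E
```

```text
[0.49695079 0.16921101 0.22613654] [ 3.14121657e+00  1.05885719e-03 -1.16159136e-01] [[-0.115  0.949  0.294  0.577]
 [-0.993 -0.11  -0.035  0.162]
 [-0.001 -0.296  0.955  0.385]
 [ 0.     0.     0.     1.   ]]
knob [326. 224.]
```

View pics/w1.png

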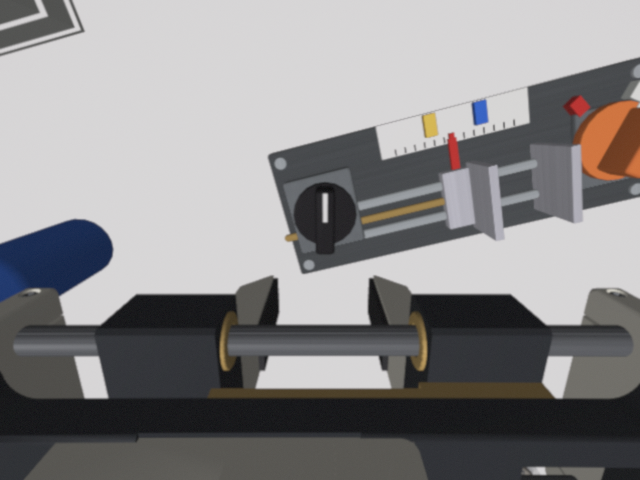

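The knob bar is upright at (325,220), where it was predicted, and the white line runs from (325,193) to (325,221). The pointer tip is at (451,135), the blue mark at (481,111) and yellow at (430,124).

```bash
cat >> h.py <<'E'
Y=.13
xv=np.array([np.cos(Y),np.sin(Y)]); yv=np.array([-np.sin(Y),np.cos(Y)])
def gap(p,C):
    """blue minus pointer tip along gauge y (m), from blobs near the scale"""
    hsv=cv2.cvtColor(p,cv2.COLOR_RGB2HSV)
    red=cv2.inRange(hsv,(0,150,60),(6,255,255))|cv2.inRange(hsv,(172,150,60),(180,255,255)); blue=cv2.inRange(hsv,(105,130,60),(125,255,255)); yel=cv2.inRange(hsv,(20,110,80),(36,255,255))
    c0=np.array([.5153,.0251]); out={}
    for n,mk,z,xr in (("red",red,.032,(.02,.055)),("blue",blue,.034,(.045,.075)),("yel",yel,.034,(.045,.075))):
        v,u=np.nonzero(mk); 
        if len(u)==0: continue
        P=plane(C,np.c_[u,v],z)[:,:2]-c0; L=np.c_[P@xv,P@yv]
        L=L[(L[:,0]>xr[0])&(L[:,0]<xr[1])&(abs(L[:,1])<.05)]
        if len(L): out[n]=(len(L),L.mean(0).round(4), L[:,0].max().round(4))
    return out
E
python3 - <<'E'
from h import *
f=np.load("w1.npz"); C=cam("wrist"); o=gap(f["p"],C); print(o)
p,d,Ct=shot("top"); print(gap(p,Ct))
P=plane(C,[(325,193),(325,221)],.088); print(P, np.arctan2(*(P[0]-P[1])[[1,0]]))
e=plane(C,[(282,163),(308,265)],.024); print(e)
q=plane(C,[(269,155),(303,272)],.024)[:,:2]; dd=q[0]-q[1]; print("end edge yaw",np.arctan2(dd[1],dd[0]), "mid",q.mean(0), "knob est",q.mean(0)-.045*yv)
E
```

```text
{'red': (185, array([0.031 , 0.0025]), np.float64(0.0447)), 'blue': (280, array([ 0.0583, -0.0267]), np.float64(0.0681)), 'yel': (264, array([0.0582, 0.0223]), np.float64(0.0685))}
{'red': (19, array([0.0284, 0.0062]), np.float64(0.0402)), 'blue': (16, array([ 0.0571, -0.0253]), np.float64(0.0644)), 'yel': (17, array([0.058 , 0.0236]), np.float64(0.0656))}
[[0.52474705 0.16373587 0.088     ]
 [0.49942546 0.1666538  0.088     ]] -0.11472871928465461
[[0.55012641 0.20559626 0.024     ]
 [0.43341753 0.19344264 0.024     ]]
end edge yaw 0.12932073818103507 mid [0.49260978 0.20901315] knob est [0.49844332 0.16439287]
```

Call:
send_rows(targets=[[0.5,0.001,-0.002,-0.045,0],[0.5,0,0,-0.045,0],[0.5,0,0,-0.045,0],[0.5,0,0,-0.032,0],[0.5,0,0,0,0]])

```text
time: 2.5
tool_pos: [0.497, 0.1632, 0.0568]
tool_rot: [3.14, 0.005, -0.122]
contact_force: [0.5, -0.5, 0.5]
opening: 0.0462
grip_force: 0.0
```

Call:
send_rows(targets=[[0.1,0,0,0,0],[0.0,0,0,0,0],[0.0,0,0,0,0],[0.0,0,0,0,0],[0,0,0,0,0]], grip_force=25)

```text
time: 3.0
tool_pos: [0.4997, 0.1697, 0.0608]
tool_rot: [-3.134, -0.004, -0.122]
contact_force: [2.1, 23.1, -5.1]
opening: 0.0178
grip_force: 25.0
```

Call:
send_rows(targets=[[0,0,0.003,0,0],[0,0,0,0,0.1],[0,0,0,0,0.1],[0,0,0,0,0]])

```text
time: 3.4
tool_pos: [0.4997, 0.1703, 0.0608]
tool_rot: [-3.139, -0.004, 0.082]
contact_force: [2.8, 10.5, -3.4]
opening: 0.0181
grip_force: 25.0
```

Call:
send_rows(targets=[[0,0,0.001,0,0.1],[0,0,0,0,0.1],[0,0,0,0,0.1],[0,0,0,0,0.1],[0,0,0,0,0.1]])

```text
time: 3.9
tool_pos: [0.4994, 0.1713, 0.0608]
tool_rot: [-3.141, -0.005, 0.583]
contact_force: [0.9, 11.1, -1.6]
opening: 0.0178
grip_force: 25.0
```

Call:
send_rows(targets=[[0,0,0,0,0.1],[0,0,0,0,0.1],[0,0,0,0,0.1],[0,0,0,0,0.1],[0,0,0,0,0]])

```text
time: 4.4
tool_pos: [0.4988, 0.1719, 0.0608]
tool_rot: [-3.141, -0.005, 0.982]
contact_force: [-0.0, 12.3, -0.9]
opening: 0.0175
grip_force: 25.0
```

```bash
python3 - <<'E'
from h import *
s=observe(); print(s["contact_force"],s["tool_rot"],s["tool_pos"])
for n in ("top","top","side","wrist"):
    p,d,C=shot(n); print(n,gap(p,C)); cv2.imwrite(f"pics/{n}2.png",p[:,:,::-1])
E
```

```text
[-1.68265240e-03  1.22520506e+01 -8.64570041e-01] [-3.14128275 -0.004751    0.98224236] [0.49880669 0.17187711 0.06083479]
top {'red': (17, array([ 0.0273, -0.0156]), np.float64(0.0372)), 'blue': (16, array([ 0.0571, -0.0253]), np.float64(0.0644)), 'yel': (17, array([0.058 , 0.0236]), np.float64(0.0656))}
top {'red': (17, array([ 0.0281, -0.0157]), np.float64(0.0372)), 'blue': (16, array([ 0.0571, -0.0253]), np.float64(0.0644)), 'yel': (17, array([0.058 , 0.0236]), np.float64(0.0656))}
side {'red': (3, array([ 0.0394, -0.0127]), np.float64(0.0423)), 'blue': (19, array([ 0.0544, -0.0245]), np.float64(0.0636)), 'yel': (22, array([0.0543, 0.0243]), np.float64(0.0645))}
wrist {'blue': (314, array([ 0.0601, -0.0166]), np.float64(0.0682)), 'yel': (166, array([0.0528, 0.0235]), np.float64(0.0608))}
```

Call:
send_rows(targets=[[0,0,0.001,0,0.1],[0,0,0,0,0.1],[0,0,0,0,0.1],[0,0,0,0,0.1],[0,0,0,0,0]])

```text
time: 5.1
tool_pos: [0.4981, 0.1722, 0.0608]
tool_rot: [3.141, -0.003, 1.382]
contact_force: [-4.1, 9.3, 1.3]
opening: 0.0178
grip_force: 25.0
```

```bash
python3 - <<'E'
from h import *
s=observe(); print(s["contact_force"],s["tool_rot"],s["tool_pos"])
for n in ("top","side"):
    p,d,C=shot(n); print(n,gap(p,C))
    if n=="top": a=p[205:265,240:350]
    else: b=p[200:260,260:370]
cv2.imwrite("pics/c3.png",cv2.resize(np.vstack([a,b]),None,fx=4.8,fy=4.8,interpolation=cv2.INTER_CUBIC)[:,:,::-1])
E
```

```text
[-4.0796628   9.33621529  1.29834715] [ 3.1414654  -0.00314269  1.38235966] [0.49807635 0.17222723 0.06081898]
top {'red': (16, array([ 0.0283, -0.0242]), np.float64(0.0361)), 'blue': (15, array([ 0.0573, -0.0255]), np.float64(0.0644)), 'yel': (17, array([0.058 , 0.0236]), np.float64(0.0656))}
side {'red': (3, array([ 0.0413, -0.0206]), np.float64(0.0435)), 'blue': (18, array([ 0.0549, -0.0248]), np.float64(0.0636)), 'yel': (22, array([0.0543, 0.0243]), np.float64(0.0645))}
```

View pics/c3.png

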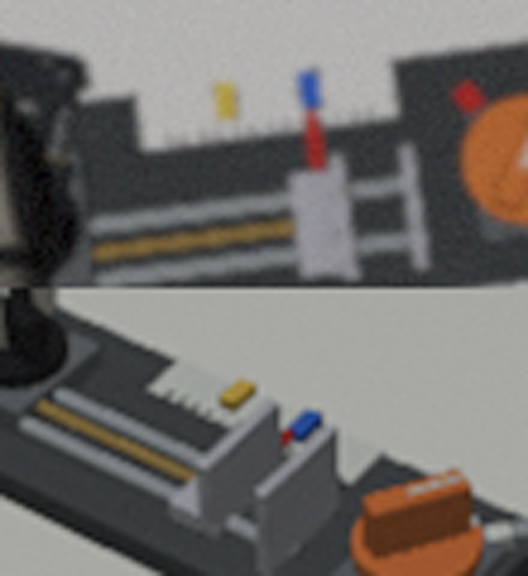

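The pointer looks lined up with the blue mark: at (315,140) against (310,90) in the crop, along the tilted gauge axis. I'll release and check it from directly above with the wrist camera.

Call:
send_rows(targets=[[0.3,0,0,0,0],[0.5,0,0,0,0],[0.5,0,0,0,0],[0.5,0,0,0.03,0],[0.5,0,0,0.05,0]])

```text
time: 5.7
tool_pos: [0.4964, 0.1695, 0.138]
tool_rot: [-3.135, 0.003, 1.379]
contact_force: [1.1, 0.0, 0.5]
opening: 0.0455
grip_force: 0.0
```

Call:
send_rows(targets=[[0.5,0,0,0.05,-0.14],[0.5,0.004,-0.03,0.03,-0.14],[0.5,0.004,-0.04,0,-0.14],[0.5,0.004,-0.04,0,-0.14],[0.5,0.004,-0.04,0,-0.14]])

```text
time: 6.2
tool_pos: [0.5144, 0.0186, 0.2203]
tool_rot: [3.141, -0.001, 0.674]
contact_force: [0.6, -0.2, -0.7]
opening: 0.0459
grip_force: 0.0
```

Call:
send_rows(targets=[[0.5,0.004,0,0,-0.14],[0.5,0,0,0,-0.14],[0.5,0,0,0,-0.14],[0.5,0,0,0,-0.13],[0.5,0,0,0,0]])

```text
time: 6.7
tool_pos: [0.5184, 0.0199, 0.2198]
tool_rot: [3.141, -0.0, 0.128]
contact_force: [-0.7, -0.1, 0.6]
opening: 0.0459
grip_force: 0.0
```

```bash
python3 - <<'E'
from h import *
s=observe(); print(s["time"],s["tool_rot"],s["tool_pos"])
p,d,C=shot("wrist"); print(C[2][:3,3],gap(p,C)); cv2.imwrite("pics/w4.png",p[:,:,::-1]); np.savez("w4.npz",p=p,T=C[2])
p,d,C=shot("top"); print(gap(p,C))
E
```

```text
6.7 [ 3.14131989e+00 -1.58614456e-05  1.28170346e-01] [0.5183708  0.01992444 0.21982274]
[0.59761116 0.02990173 0.37854606] {'red': (157, array([ 0.0319, -0.0243]), np.float64(0.0454)), 'blue': (210, array([ 0.0592, -0.0254]), np.float64(0.0688)), 'yel': (221, array([0.0591, 0.0239]), np.float64(0.0689))}
{}
```

View pics/w4.png

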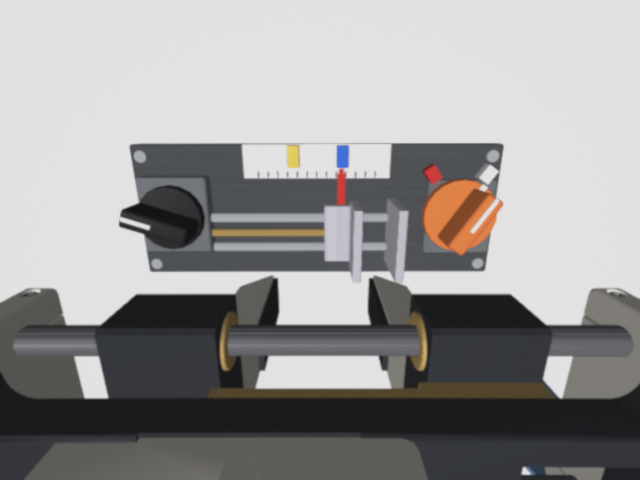

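The pointer tip (341,172) sits about 1 mm from the middle of the blue mark (343,156), well inside tolerance. The ring is at about (461,216) and its white line runs (472,233)–(499,200).

```bash
python3 - <<'E'
from h import *
f=np.load("w4.npz"); p=f["p"]; K,k1,_=cam("wrist"); C=(K,k1,f["T"])
hsv=cv2.cvtColor(p,cv2.COLOR_RGB2HSV)
o=cv2.inRange(hsv,(5,150,60),(18,255,255)); o[280:]=0; o[:,:410]=0
w=cv2.inRange(hsv,(0,0,170),(180,80,255)); w[:195]=0; w[240:]=0; w[:,:465]=0; w[:,505:]=0
v,u=np.nonzero(w); P=plane(C,np.c_[u,v],.082); e=cv2.fitLine(P[:,:2].astype(np.float32),cv2.DIST_L2,0,.01,.01).ravel()
print("line",len(u),e,np.arctan(e[1]/e[0]),P.min(0),P.max(0))
c=max(cv2.findContours(o,0,1)[0],key=cv2.contourArea); D=plane(C,c[:,0],.046)[:,:2]
print(cv2.minEnclosingCircle(D.astype(np.float32)))
q=plane(C,[(132,143),(502,143),(487,271),(150,271)],.024)[:,:2]; cc=q.mean(0); print("c",cc,cc-.145*yv,cc+.145*yv)
E
```

```text
line 628 [ 0.9779576   0.20880362  0.542006   -0.1328318 ] 0.21035145 [ 0.52386744 -0.14681233  0.082     ] [ 0.56502151 -0.11379048  0.082     ]
((0.5341414213180542, -0.118888720870018), 0.040460482239723206)
c [0.51692152 0.02488547] [ 0.53571847 -0.11889101] [0.49812457 0.16866194]
```

Call:
send_rows(targets=[[0.5,0.004,-0.034,0,-0.14],[0.5,0.004,-0.034,0,-0.14],[0.5,0.004,-0.034,0,-0.14],[0.5,0.005,-0.034,0,-0.14],[0.5,0,0,0,0]])

```text
time: 7.3
tool_pos: [0.5358, -0.1195, 0.2195]
tool_rot: [3.14, -0.001, -0.434]
contact_force: [-0.1, 0.6, 0.3]
opening: 0.0462
grip_force: 0.0
```

```bash
python3 - <<'E'
from h import *
s=observe(); print(s["time"],s["tool_rot"],s["tool_pos"])
p,d,C=shot("wrist"); cv2.imwrite("pics/w5.png",p[:,:,::-1])
o,_=0,0
hsv=cv2.cvtColor(p,cv2.COLOR_RGB2HSV); o=cv2.inRange(hsv,(5,150,60),(18,255,255)); o[275:]=0
c=max(cv2.findContours(o,0,1)[0],key=cv2.contourArea); print(cv2.boundingRect(c), cv2.minEnclosingCircle(plane(C,c[:,0],.046)[:,:2].astype(np.float32)))
E
```

```text
7.3 [ 3.14032288e+00 -9.04668785e-04 -4.34391740e-01] [ 0.53576527 -0.11951596  0.21951148]
(286, 181, 71, 76) ((0.5325193405151367, -0.1155700609087944), 0.03983060643076897)
```

View pics/w5.png

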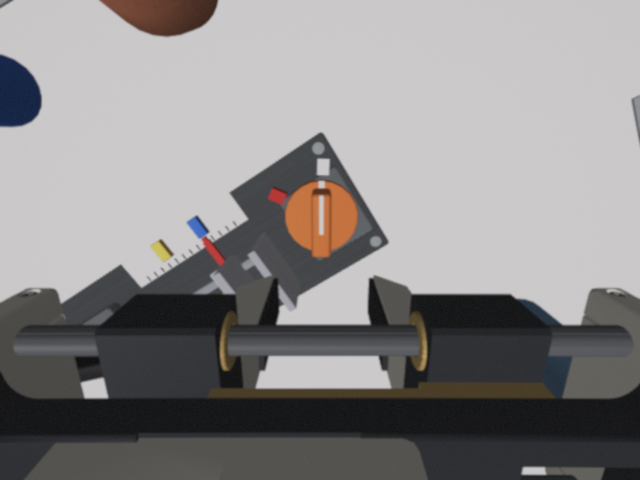

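The ring's bar is upright at (321,220), so it lines up with the fingers (midpoint u≈322). I'll go down and grip.

Call:
send_rows(targets=[[0.5,0,0.002,-0.045,0],[0.5,0,0,-0.045,0],[0.5,0,0,-0.045,0],[0.5,0,0,-0.03,0],[0.5,0,0,0,0]])

```text
time: 7.85
tool_pos: [0.5324, -0.1115, 0.051]
tool_rot: [3.141, 0.009, -0.426]
contact_force: [-0.9, -0.8, 1.4]
opening: 0.046
grip_force: 0.0
```

Call:
send_rows(targets=[[0.1,0,0,0,0],[0.0,0,0,0,0],[0.0,0,0,0,0],[0.0,0,0,0,0],[0,0,0,0,0]], grip_force=25)

```text
time: 8.35
tool_pos: [0.5352, -0.1172, 0.0567]
tool_rot: [3.137, -0.003, -0.429]
contact_force: [-7.4, -14.8, 5.8]
opening: 0.0179
grip_force: 25.0
```

Call:
send_rows(targets=[[0,-0.001,-0.002,0,0],[0,0,0,0,0.1],[0,0,0,0,0.1],[0,0,0,0,0.1],[0,0,0,0,0]])

```text
time: 8.85
tool_pos: [0.5352, -0.1173, 0.0567]
tool_rot: [3.139, -0.003, -0.127]
contact_force: [-2.1, -5.5, 4.8]
opening: 0.0179
grip_force: 25.0
```

Call:
send_rows(targets=[[0,0,0,0,0.1],[0,0,0,0,0.1],[0,0,0,0,0.1],[0,0,0,0,0.1],[0,0,0,0,0]])

```text
time: 9.35
tool_pos: [0.5352, -0.1172, 0.0567]
tool_rot: [3.138, -0.002, 0.273]
contact_force: [-2.8, -5.7, 5.2]
opening: 0.0179
grip_force: 25.0
```

Call:
send_rows(targets=[[0,0,0,0,0.1],[0,0,0,0,0.1],[0,0,0,0,0.1],[0,0,0,0,0.1],[0,0,0,0,0.06]])

```text
time: 9.85
tool_pos: [0.5351, -0.1171, 0.0567]
tool_rot: [3.138, -0.0, 0.734]
contact_force: [-2.2, -5.0, 6.6]
opening: 0.0177
grip_force: 25.0
```

Call:
send_rows(targets=[[0,0,0,0,0],[0,0,0,0,0]])

```text
time: 10.05
tool_pos: [0.5352, -0.1172, 0.0567]
tool_rot: [3.138, -0.0, 0.73]
contact_force: [-3.0, -5.3, 5.6]
opening: 0.0176
grip_force: 25.0
```

Call:
send_rows(targets=[[0.3,0,0,0,0],[0.5,0,0,0,0],[0.5,0,0,0,0],[0.5,0,0,0.03,0],[0.5,0,0,0.05,0]])

```text
time: 10.55
tool_pos: [0.5323, -0.1147, 0.1327]
tool_rot: [-3.135, 0.004, 0.73]
contact_force: [1.6, -0.8, 0.2]
opening: 0.0456
grip_force: 0.0
```

Call:
send_rows(targets=[[0.5,-0.004,0.03,0.05,-0.14],[0.5,-0.004,0.03,0.03,-0.14],[0.5,-0.004,0.03,0,-0.14],[0.5,-0.004,0.03,0,-0.14],[0.5,0,0.01,0,-0.04]])

```text
time: 11.05
tool_pos: [0.5183, 0.0127, 0.2079]
tool_rot: [-3.141, -0.0, 0.128]
contact_force: [0.1, -0.6, -0.1]
opening: 0.0457
grip_force: 0.0
```

Call:
send_rows(targets=[[0.5,0,0,0,0],[0.5,0,0,0,0]])

```text
time: 11.25
tool_pos: [0.519, 0.0099, 0.2075]
tool_rot: [3.141, 0.0, 0.132]
contact_force: [-0.2, 0.8, 0.8]
opening: 0.0463
grip_force: 0.0
```

```bash
python3 - <<'E'
from h import *
s=observe(); print(s["time"],s["tool_rot"],s["tool_pos"],s["contact_force"])
p,d,C=shot("wrist"); print(gap(p,C)); cv2.imwrite("pics/w6.png",p[:,:,::-1])
E
```

```text
11.25 [3.14131037e+00 1.22756854e-04 1.31916030e-01] [0.51902004 0.00988208 0.20745847] [-0.23293949  0.84064383  0.79911828]
{'red': (171, array([ 0.0311, -0.0242]), np.float64(0.0451)), 'blue': (230, array([ 0.0591, -0.0252]), np.float64(0.0687)), 'yel': (248, array([0.0589, 0.0238]), np.float64(0.0695))}
```

View pics/w6.png

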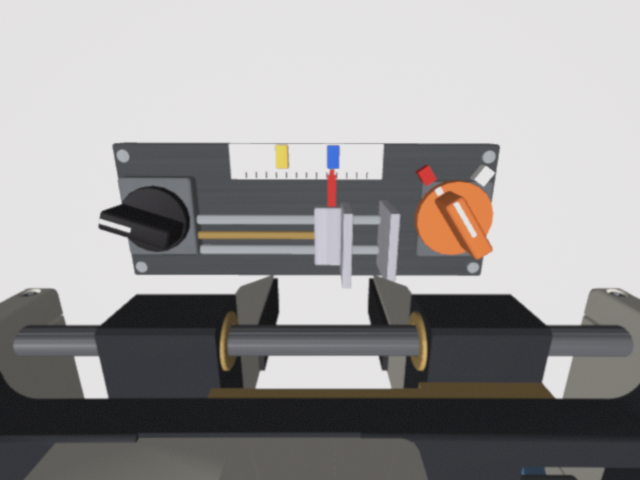

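The ring's index (438,190) points at the red mark (427,175). The pointer (332,172) is on the blue mark (333,156), about 1 mm off its middle. Nothing is touching, so I'm handing in.

```bash
python3 -c "
from cell import hand_in; print(hand_in())"
```

```text
the job is handed in; nothing more can be done
None
```

The job is handed in; no verdict came back, but my last picture showed the pointer about 1 mm from the middle of the blue mark and the lock ring's index pointing at the red locked mark, with the gripper clear.

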